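# Set the tuning cap a quarter turn off its stop

### The job

On the aluminium tuning unit, first press the black spring plunger right down to its stop to discharge the unit and let it spring back up. Then screw the knurled cap clockwise until it bottoms out, back it off a quarter turn from there, and keep hold of it: finish with the cap still gripped between the fingers so that it cannot drift. Leave the other things on the bench where they are.

Things in the scene. Friction and masses are not known exactly. Their poses are not given: they have to be found in the camera images.
- tuner_top (a point): Tuning unit: a plain aluminium box, 84 x 168 mm and 45 mm high, fixed to the bench; its neighbour, the attenuator, is a similar box with two small black pointer knobs. This point is the centre of the box's top face. x across, y along the box's long side, z up. On its top stand the knurled steel cap (45 mm from the centre towards +y) and the black plunger (45 mm from the centre towards -y). The unit may stand on the left or on the right, turned up to 35 degrees.
- cap_mid (a point): Knurled steel cap, an upright cylinder 34 mm in diameter and 26 mm high, with a small dark index rib on top along its own +x. This point is at its centre, half-way up, and turns with it. When bottomed, its underside is 13 mm above the box top, resting on a brass shoulder 28 mm in diameter. It is already started on its thread, 2.2 to 3.6 rad from the bottom, and stays on the thread throughout.
- cap (a joint): Turn of the cap on its right-hand thread, rad: 0 = bottomed out on its hard stop, grows as it is unscrewed (anticlockwise from above), up to 5. It rises 5 mm per full turn. It turns with light friction (0.05 N m) and stays where it is left; a quarter turn is 1.571.
- plunger_top (a point): Centre of the flat top of the black plunger head, a disc 28 mm in diameter and 9 mm thick on a 12 mm stem; when up, it is 37 mm above the box top.
- plunger (a joint): How far the plunger is pressed down, m: 0 = up, 0.010 = at its stop. The spring takes 2 N to start it and 6 N to hold it at the stop; it springs back by itself.
- attenuator: Bystander: aluminium box 84 x 150 x 42 mm, fixed, with two black pointer knobs 22 mm in diameter and 14 mm high on top. Origin under its centre.
- spare_nut: Bystander: loose brass disc, 24 mm in diameter, 12 mm high, near the tuning unit. Origin at the centre of its underside.
- programmer: Bystander: loose red box 75 x 50 x 18 mm. Origin at the centre of its underside.
- driver: Bystander: loose screwdriver, 160 mm long, lying on the bench.
- adapter: Bystander: loose black box 120 x 60 x 32 mm with a small knob. Origin at the centre of its underside.
- bottle: Bystander: standing bottle, 70 mm in diameter, 170 mm high. Origin at the centre of its underside.
- mouse: Bystander: black computer mouse, 100 x 58 x 32 mm. Origin at the centre of its underside.

How it is judged:
By the outcome, as a careful person would: the job done as asked, in the order asked, and still so for the second after the job is handed in, while the arm keeps its last pose, push and grip.
It also fails if it takes over 72 s, if anything falls off the work surface, if the arm or the gripper's body presses on something with over 40 N, if the wrist force passes 120 N, or if a joint passes its speed limit or range.

### The arm

A 7-joint arm with a two-finger parallel gripper is mounted at the origin on the work surface. World frame = base frame: x ahead of the robot, y to its left, z up, the work surface at z = 0. Lengths are in m, angles in rad, forces in N, time in s.
With the tool pointing down it reaches from about 0.425 to 0.95 m from the base axis. Payload 4.7 kg.
Tool frame: the origin (TCP) lies at the very end of the fingers, on their centre line; the grasp point (between the pads) lies 19 mm behind it; x points along the fingers, y is the direction in which the jaws open and shut, and the axes are right-handed (so a half turn about x gives the same grasp; the last joint's range is limited). The gripper opens to 85 mm and grips with 20 to 120 N. Pads are 22 mm wide; open, the fingers measure 114 mm over their backs; the gripper's body (76 mm by 85 mm) begins 54 mm behind the grasp point. The pads swing forward as they close: fully open they stand 13 mm farther back than shut.
Start: joints at [-1.366, 0.469, -0.049, 1.532, 0.024, 1.141, -0.082], TCP at [0.156, 0.657, 0.192] pointing down, gripper open.
Joint ranges: [-2.59, 2.59], [-0.33, 1.99], [-1.39, 1.29], [0.1, 2.45], [-1.04, 4.18], [0.21, 1.99], [-2.66, 2.66]. Speed limits (rad/s): [2.57, 2.57, 3.14, 3.14, 3.14, 3.14, 3.14].

### API

Orientations are given as a unit quaternion [x, y, z, w].
In Python, from station import status, snapshot, r gives the robot as it stands.
- The arm moves only by the tool jog_arm, never from a script. Its argument "deltas" is text: rows parted by semicolons, each of 7 numbers parted by spaces: the shift along the world's x, y, z in m, then the turn, a rotation vector about the world's x, y, z in rad, then the opening, from 0 (shut) to 1 (fully open). In form: tx ty tz rx ry rz grip; .... A call has 1 to 10 rows; each row is the pose to reach, as a shift and turn from the pose commanded when the call began; what a row does not reach only later rows make up. A row lasts 1/10 s, in which the tool goes at most 50 mm and 8.59 degrees, less where a joint would pass 70% of its speed; a pose out of reach is approached as far as the arm can. A call with a gripper value outside its range is refused whole. The fingers move at their own pace and stop on an object; the grip force is fixed at half the most. Time passes only in rows, so rows that repeat a pose let the fingers close. It gives the time, the measured TCP pose, the force and the opening at its end, in the units of the state.
- status.get_state(): the state, without advancing time (a new reading comes with each control period).
- snapshot(name): name is "side" or "top" or "wrist"; returns a dict with "frame" (384x512x3 uint8, red, green, blue), "z_map" (384x512 float32, m along the optical axis (not along the pixel's ray), 0 where there is no reading), "camera_matrix" (3x3 intrinsics, pixels), "pose" (4x4, takes a point from camera to world coordinates). Camera axes: x right, y up, looking along -z (the intrinsics and any distortion apply to the point x, -y, -z); pixel columns grow to the right and rows downward; lengths in m; the calibration is good to about 2 mm. A picture is of the moment at which its call begins.
- r.job_done(): hands the job in, once; it reports no verdict.
The state is a dict: "time": time; "joint_pos": joint angles; "qvel": joint speeds; "effort": joint torques, N m; "tcp_pos": TCP position; "tcp_rot": TCP orientation; "wrist_force": force on the tool from outside, world axes, zero at the start; "moment": the same for the moment, N m; "finger_gap": finger opening in m.
Only numpy, scipy, OpenCV 4.12 (cv2) and the standard library are available. Lean on these libraries where they do the work, as an engineer would, in place of code of your own. Each camera call takes 0.05 s, during which the arm holds its last target. There are 200 camera calls.

## Working session

There is one attempt and no reset: what is moved stays moved. The work goes in short steps, Python scripts to look and compute and a tool call to move; the robot and the scene stay as the last step left them, time stands still between calls to the robot, and variables do not carry over. Pictures are saved under pics/ and viewed, about 8 in all and at most 12, crops included, and the job is handed in when it is done.

Besides the shell and the picture viewer there is one more tool, called as a command line: name --argument value ..., lists and objects as JSON in quotes. jog_arm: Moves the arm, as the interface text tells. Its arguments: {"type":"object","properties":{"deltas":{"type":"string"}},"required":["deltas"]}

```bash
mkdir -p pics; ls; cat > h.py <<'E'
import numpy as np, cv2
from station import status, snapshot, r
def pts(s):
    K=s["camera_matrix"];z=s["z_map"];h,w=z.shape
    u,v=np.meshgrid(np.arange(w),np.arange(h))
    P=np.stack([(u-K[0,2])/K[0,0]*z,-(v-K[1,2])/K[1,1]*z,-z],-1)
    T=s["pose"];W=P@T[:3,:3].T+T[:3,3];W[z==0]=np.nan
    return W
def save(s,n,f=1): cv2.imwrite(n,cv2.resize(s["frame"][:,:,::-1],None,fx=f,fy=f))
E
python3 - <<'E'
from h import *
a=snapshot("top");b=snapshot("side")
np.savez("s0.npz",**{k+n:v for n,s in(("t",a),("s",b)) for k,v in s.items()})
save(a,"pics/top0.png",1.5);save(b,"pics/side0.png",1)
print(a["pose"],a["camera_matrix"],b["pose"]);print(status.get_state())
E
```

```text
pics
[[-0.02649962  0.99017172 -0.13732346  0.43961465]
 [-0.99964567 -0.02590352  0.00612637 -0.08811803]
 [ 0.002509    0.13743715  0.99050731  0.95554463]
 [ 0.          0.          0.          1.        ]] [[391.65827795   0.         256.28807947]
 [  0.         391.65827795 191.52130729]
 [  0.           0.           1.        ]] [[ 0.94627212  0.14338339 -0.28984526  0.22992945]
 [-0.32307786  0.45738127 -0.82850653 -1.12895555]
 [ 0.01377572  0.87763522  0.47913115  0.69209768]
 [ 0.          0.          0.          1.        ]]
{'time': 0.1, 'joint_pos': array([-1.36586995,  0.46939579, -0.04858199,  1.53351939,  0.02408284,
        1.14097215, -0.08227888]), 'qvel': array([ 0.00062344, -0.00067287, -0.00051901, -0.00070267,  0.00113072,
        0.00194532, -0.00102691]), 'effort': array([ 1.58523180e-04, -5.11511707e+01, -4.73009830e-02, -2.38391018e+01,
        1.07196413e-02,  4.33634137e-03,  3.53299913e-05]), 'tcp_pos': array([0.15625887, 0.65609291, 0.19146608]), 'tcp_rot': array([ 0.08186912,  0.7023349 , -0.08307342,  0.70222642]), 'wrist_force': array([ 0.10255001, -0.70807378, -0.4500525 ]), 'moment': array([-0.01813377,  0.04195437,  0.03776852]), 'finger_gap': 0.08541714612003079}
```

View pics/top0.png

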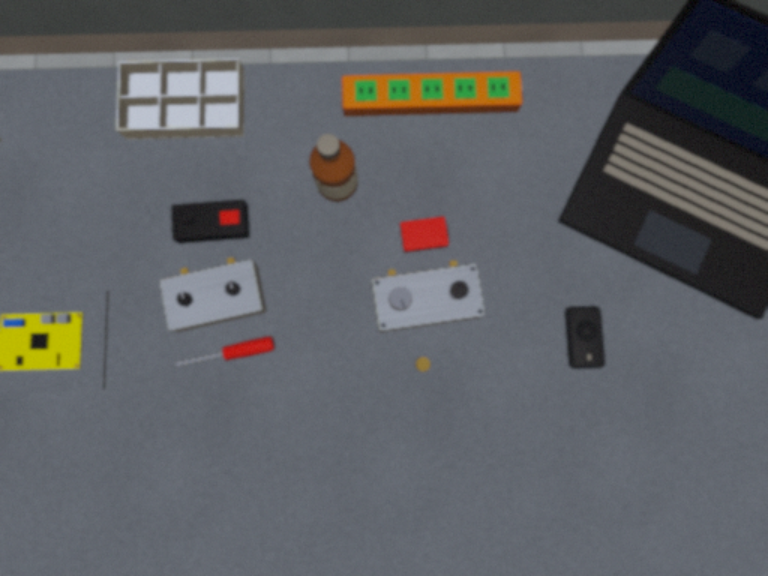

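The tuner is at about (428,297) in the 1.5x picture, with the steel cap at (400,298) and the black plunger at (459,289). The attenuator is at (211,295), the nut at (423,364) and the programmer at (425,234). Next I measure the positions with the z map.

```bash
python3 - <<'E'
from h import *
d=np.load("s0.npz")
for n in "ts":
    s={k:d[k+n] for k in("frame","z_map","camera_matrix","pose")};W=pts(s)
    box=(W[...,0]>.3)&(W[...,0]<.68)&(W[...,1]<.05)&(W[...,1]>-.3)
    z=W[...,2]
    top=box&(abs(z-.045)<.006)
    m,l,st,c=[*cv2.connectedComponentsWithStats(top.astype(np.uint8))]
    i=1+st[1:,4].argmax();p=W[l==i]
    rc=cv2.minAreaRect(p[:,:2].astype(np.float32)*1000)
    print(n,"top",len(p),p.mean(0),rc)
    hi=box&(z>.068)&(z<.11)
    m,l,st,c=cv2.connectedComponentsWithStats(hi.astype(np.uint8))
    for i in range(1,m):
        if st[i,4]>15:
            q=W[l==i];zt=np.median(q[:,2]);q=q[q[:,2]>np.percentile(q[:,2],90)-.006]
            print(" hi",c[i],st[i,4],zt,np.percentile(q[:,2],[10,50,90]),q.mean(0),cv2.minEnclosingCircle(q[:,:2].astype(np.float32)*1000))
E
```

```text
t top 2185 [ 0.54904089 -0.16194468  0.04456783] ((550.1240844726562, -161.49969482421875), (84.1212158203125, 167.75291442871094), 6.679780006408691)
 hi [306.06666667 192.78333333] 120 0.08143494029647019 [0.07928632 0.0814964  0.08355104] [ 0.55510444 -0.20584976  0.08146421] ((555.3754272460938, -205.87953186035156), 13.772516250610352)
 hi [266.70918367 198.37755102] 196 0.08598297369442204 [0.08425789 0.08613578 0.08823092] [ 0.54495943 -0.11649355  0.0861988 ] ((544.9854736328125, -116.1944808959961), 17.10892105102539)
s top 845 [ 0.54746351 -0.17607992  0.04320661] ((552.0380859375, -161.42425537109375), (85.61465454101562, 171.55056762695312), 6.630115509033203)
 hi [237.13333333 203.95      ] 120 0.08238768718614009 [0.08149229 0.08428611 0.08578018] [ 0.54556712 -0.11955973  0.08399079] ((545.2174682617188, -118.1761245727539), 18.127151489257812)
 hi [251.18309859 219.54929577] 71 0.0793338724982523 [0.07674423 0.07971692 0.08104114] [ 0.55638161 -0.20792098  0.07935008] ((557.8489990234375, -206.49603271484375), 14.681427955627441)
```

View pics/side0.png

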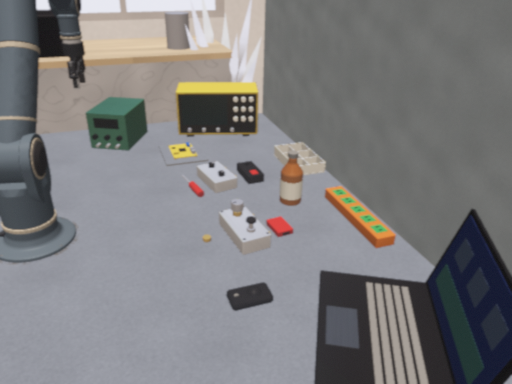

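jog_arm --deltas "0.294 -0.357 0 0 0 0 0; 0.294 -0.357 0 0 0 0 0; 0.294 -0.357 0 0 0 0 0; 0.294 -0.357 0 0 0 0 0; 0.294 -0.357 0 0 0 0 0; 0.294 -0.357 0 0 0 0 0; 0.294 -0.357 0 0 0 0 0; 0.294 -0.357 0 0 0 0 0; 0.294 -0.357 0 0 0 0 0; 0.294 -0.357 0 0 0 0 0"

```text
time: 1.1
tcp_pos: [0.4542, 0.2933, 0.1923]
tcp_rot: [0.085, 0.701, -0.087, 0.702]
wrist_force: [-0.1, 0.0, 0.3]
finger_gap: 0.0003
```

jog_arm --deltas "0.05 -0.43 -0.05 0 0 0 0; 0.05 -0.43 -0.05 0 0 0 0; 0.05 -0.43 -0.05 0 0 0 0; 0.05 -0.43 -0.05 0 0 0 0; 0.05 -0.43 -0.05 0 0 0 0; 0.05 -0.43 -0.05 0 0 0 0; 0.05 -0.43 -0.05 0 0 0 0; 0.05 -0.43 -0.05 0 0 0 0; 0.05 -0.43 -0.05 0 0 0 0; 0.05 -0.43 -0.05 0 0 0 0"

```text
time: 2.1
tcp_pos: [0.4995, -0.136, 0.1419]
tcp_rot: [0.085, 0.702, -0.087, 0.702]
wrist_force: [-0.4, 0.2, 0.2]
finger_gap: -0.0002
```

```bash
cat >> h.py <<'E'
from scipy.spatial.transform import Rotation as Ro
def st():
    s=status.get_state();R=Ro.from_quat(s["tcp_rot"]).as_matrix()
    np.set_printoptions(precision=4,suppress=True)
    print("t",s["time"],"tcp",s["tcp_pos"],"psi",np.arctan2(R[1,1],R[0,1]),"down",R[:,0],"j",s["joint_pos"],"F",s["wrist_force"],"M",s["moment"],"gap",s["finger_gap"])
E
python3 - <<'E'
from h import *
st()
s=snapshot("wrist");save(s,"pics/w1.png",1.2);np.savez("w1.npz",**s)
W=pts(s)
for n,zr,c0 in(("pl",(.076,.088),(.5555,-.206)),("cap",(.081,.093),(.545,-.1165)),("top",(.039,.051),None)):
    m=(W[...,2]>zr[0])&(W[...,2]<zr[1])
    if c0: m&=np.hypot(W[...,0]-c0[0],W[...,1]-c0[1])<.03
    k,l,sst,c=cv2.connectedComponentsWithStats(m.astype(np.uint8))
    if k<2: print(n,"none");continue
    q=W[l==1+sst[1:,4].argmax()]
    print(n,len(q),np.median(q,0),q.mean(0),cv2.minEnclosingCircle(q[:,:2].astype(np.float32)*1000),cv2.minAreaRect(q[:,:2].astype(np.float32)*1000))
E
```

```text
t 2.1 tcp [ 0.4995 -0.136   0.1419] psi 1.328072729826082 down [-0.0009 -0.0026 -1.    ] j [-0.1336  0.2746  0.3812  1.978  -0.1244  0.9118  1.6391] F [-0.3859  0.2004  0.2078] M [ 0.039   0.0127 -0.009 ] gap -0.00020129390297199265
pl 741 [ 0.5539 -0.2024  0.0817] [ 0.5544 -0.2025  0.0814] ((556.6886596679688, -204.200439453125), 14.016800880432129) ((555.535888671875, -202.82423400878906), (27.658729553222656, 23.8205623626709), 40.568809509277344)
cap 1250 [ 0.5431 -0.1136  0.0864] [ 0.5441 -0.1136  0.0862] ((546.3325805664062, -115.08012390136719), 17.864294052124023) ((545.3779296875, -113.60807800292969), (35.0214729309082, 31.19144058227539), 28.740434646606445)
top 9205 [ 0.5322 -0.1548  0.0447] [ 0.535  -0.1548  0.0446] ((551.279296875, -159.69985961914062), 91.49292755126953) ((551.031005859375, -159.668212890625), (83.25398254394531, 167.40594482421875), 6.645277500152588)
```

View pics/w1.png

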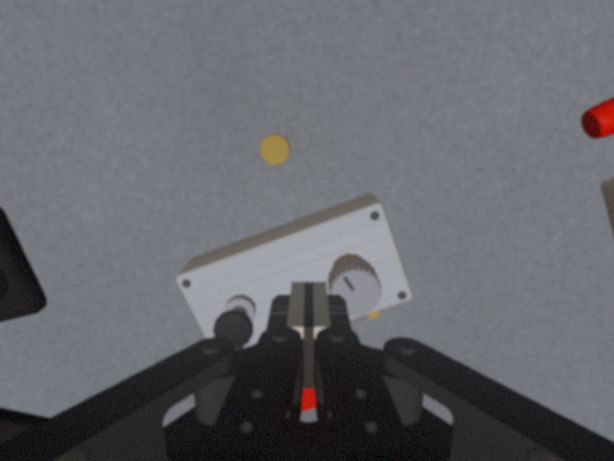

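The closed fingers hide part of the view. The plunger is at (233,328), the cap at (355,285) with its rib at (349,284), and the nut at (275,149). Top and wrist views agree on cap (0.5455,-0.1158), plunger (0.556,-0.205) and yaw 6.65°, and the heights fit. Next I go above the plunger.

jog_arm --deltas "0.056 -0.069 -0.04 0 0 0 0; 0.056 -0.069 -0.04 0 0 0 0; 0.056 -0.069 -0.045 0 0 0 0; 0.056 -0.069 -0.05 0 0 0 0; 0.056 -0.069 -0.05 0 0 0 0; 0.056 -0.069 -0.05 0 0 0 0"

```text
time: 2.75
tcp_pos: [0.5563, -0.1973, 0.093]
tcp_rot: [0.082, 0.702, -0.081, 0.703]
wrist_force: [-0.2, -0.8, 0.1]
finger_gap: -0.0001
```

```bash
python3 -c "
from h import *
st()"
```

```text
t 2.75 tcp [ 0.5563 -0.1973  0.093 ] psi 1.3393451928860285 down [ 0.0005  0.0012 -1.    ] j [-0.0099  0.451   0.3707  1.8584 -0.2098  0.87    1.8024] F [-0.2497 -0.7753  0.0783] M [-0.0076  0.0155 -0.0177] gap -5.171979003181074e-05
```

jog_arm --deltas "0 -0.006 0 0 0 0 0; 0 -0.006 -0.006 0 0 0 0; 0 -0.006 -0.010 0 0 0 0; 0 -0.006 -0.013 0 0 0 0; 0 -0.006 -0.016 0 0 0 0; 0 -0.006 -0.018 0 0 0 0; 0 -0.006 -0.019 0 0 0 0; 0 -0.006 -0.019 0 0 0 0; 0 -0.006 -0.019 0 0 0 0"

```text
time: 3.65
tcp_pos: [0.5564, -0.2054, 0.0735]
tcp_rot: [0.082, 0.702, -0.082, 0.702]
wrist_force: [0.3, 0.0, -0.3]
finger_gap: 0.0001
```

No force is reported at z=0.0735, where about 5 N was expected. I'll look.

```bash
python3 - <<'E'
from h import *
st()
s=snapshot("side")
c=s["frame"][170:260,190:310]
w=snapshot("wrist")["frame"][180:384,120:400]
a=cv2.resize(c,None,fx=5,fy=5,interpolation=cv2.INTER_CUBIC);cv2.imwrite("pics/s2.png",a[:,:,::-1])
cv2.imwrite("pics/w2.png",cv2.resize(w,None,fx=2,fy=2)[:,:,::-1])
st()
E
```

```text
t 3.65 tcp [ 0.5564 -0.2054  0.0735] psi 1.3370030342738008 down [ 0.0002 -0.     -1.    ] j [ 0.0098  0.4802  0.3637  1.8662 -0.2236  0.8348  1.8238] F [ 0.2579  0.0083 -0.2527] M [ 0.0041  0.0398 -0.0143] gap 0.0001012267908892404
t 3.75 tcp [ 0.5565 -0.2054  0.0736] psi 1.3370742623385836 down [ 0.0002 -0.     -1.    ] j [ 0.0097  0.4801  0.3637  1.8662 -0.2236  0.8348  1.8239] F [-0.1226 -0.0772  0.0673] M [-0.005   0.0283  0.0042] gap 0.0002162773914768312
```

View pics/s2.png

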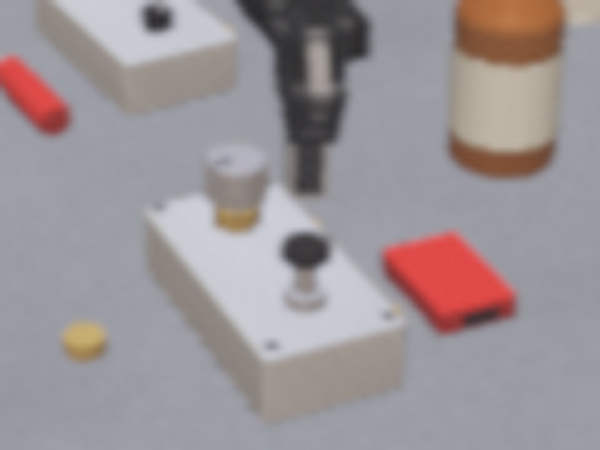

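The fingertips at (308,190) in the crop are behind and clear of the plunger head at (305,250). So the reported TCP and the cameras disagree. I'll measure the fingertip by depth in all three views.

```bash
python3 - <<'E'
from h import *
T=status.get_state()["tcp_pos"]
def proj(s,p):
    q=np.linalg.inv(s["pose"])@np.append(p,1);K=s["camera_matrix"]
    return K[0,0]*q[0]/-q[2]+K[0,2],K[1,2]+K[1,1]*q[1]/q[2]
for n in("side","wrist","top"):
    s=snapshot(n);np.savez(f"n3{n}.npz",**s);W=pts(s)
    print(n,"tcp px",proj(s,T),"plunger px",proj(s,(.556,-.2052,.082)),"cap",proj(s,(.5453,-.1158,.086)), "box",proj(s,(.5505,-.1605,.045)))
    if n=="side":
        for v in range(180,214,3): print(v,[tuple(np.round(W[v,u],3)) for u in (248,251,254)])
s=snapshot("wrist");W=pts(s);print(s["pose"])
for v in range(230,384,12): print(v,np.round(W[v,257],3))
E
```

```text
side tcp px (np.float64(250.81147498336753), np.float64(220.42059385077815)) plunger px (np.float64(250.67320403876977), np.float64(217.70236802483126)) cap (np.float64(236.6915868263464), np.float64(200.93646838298284)) box (np.float64(243.3339356916858), np.float64(221.24323251176452))
180 [(np.float64(0.542), np.float64(-0.219), np.float64(0.202)), (np.float64(0.54), np.float64(-0.248), np.float64(0.217)), (np.float64(0.548), np.float64(-0.247), np.float64(0.215))]
183 [(np.float64(0.543), np.float64(-0.217), np.float64(0.193)), (np.float64(0.545), np.float64(-0.236), np.float64(0.202)), (np.float64(0.546), np.float64(-0.252), np.float64(0.21))]
186 [(np.float64(0.544), np.float64(-0.215), np.float64(0.183)), (np.float64(0.538), np.float64(-0.254), np.float64(0.204)), (np.float64(0.544), np.float64(-0.26), np.float64(0.206))]
189 [(np.float64(0.544), np.float64(-0.217), np.float64(0.176)), (np.float64(0.536), np.float64(-0.26), np.float64(0.199)), (np.float64(0.542), np.float64(-0.266), np.float64(0.201))]
192 [(np.float64(0.539), np.float64(-0.231), np.float64(0.175)), (np.float6
[... 1898 characters left out ...]
7694094388)) box (np.float64(284.94342366854823), np.float64(197.2717985393751))
[[ 2.32163745e-01 -9.32876093e-01 -2.75394610e-01  4.87086115e-01]
 [ 9.72676665e-01  2.22756864e-01  6.54177794e-02 -1.88114789e-01]
 [ 3.19357338e-04 -2.83057548e-01  9.59102874e-01  2.54835606e-01]
 [ 0.00000000e+00  0.00000000e+00  0.00000000e+00  1.00000000e+00]]
230 [ 0.558 -0.205  0.082]
242 [ 0.546 -0.202  0.124]
254 [ 0.547 -0.202  0.135]
266 [ 0.546 -0.202  0.145]
278 [ 0.549 -0.203  0.149]
290 [ 0.554 -0.204  0.149]
302 [ 0.558 -0.205  0.15 ]
314 [ 0.564 -0.206  0.149]
326 [ 0.685 -0.235  0.   ]
338 [ 0.698 -0.238  0.   ]
350 [ 0.712 -0.241 -0.   ]
362 [ 0.546 -0.202  0.192]
374 [ 0.546 -0.202  0.195]
```

View pics/w2.png

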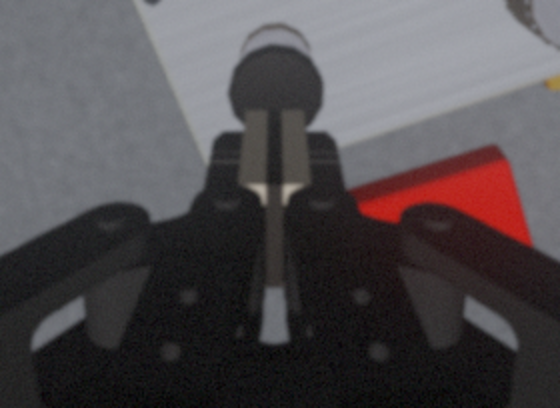

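In both views the fingertips are directly over the plunger, but their true height is about 0.117 m. The reported TCP z is therefore about 43 mm lower than the real tips, while x and y agree. I'll trust the cameras and approach by force. First I descend to just above expected contact (reported z about 0.039).

```bash
python3 - <<'E'
from h import *
s=dict(np.load("n3wrist.npz"));W=pts(s)
for v in range(228,244): print(v,np.round(W[v,[247,264]],4).tolist())
s=dict(np.load("n3side.npz"));W=pts(s)
for v in range(205,211): print(v,np.round(W[v,[248,251,254],2],4))
E
```

```text
228 [[0.5558, -0.2102, 0.082], [0.5577, -0.2007, 0.0827]]
229 [[0.5563, -0.2103, 0.0822], [0.5586, -0.2009, 0.082]]
230 [[0.5567, -0.2104, 0.0827], [0.5594, -0.2011, 0.0815]]
231 [[0.5578, -0.2107, 0.0813], [0.56, -0.2013, 0.0815]]
232 [[0.5581, -0.2108, 0.0822], [0.56, -0.2013, 0.083]]
233 [[0.5589, -0.211, 0.0817], [0.561, -0.2015, 0.0821]]
234 [[0.5594, -0.2111, 0.082], [0.5615, -0.2016, 0.0824]]
235 [[0.5452, -0.2066, 0.1169], [0.547, -0.199, 0.1171]]
236 [[0.5451, -0.2065, 0.1183], [0.5473, -0.1991, 0.1175]]
237 [[0.5451, -0.2065, 0.1196], [0.5466, -0.199, 0.1202]]
238 [[0.5448, -0.2064, 0.1212], [0.5465, -0.199, 0.1215]]
239 [[0.5454, -0.2065, 0.1211], [0.5464, -0.199, 0.1226]]
240 [[0.5452, -0.2064, 0.1225], [0.5468, -0.1991, 0.1228]]
241 [[0.5453, -0.2064, 0.1233], [0.5467, -0.1991, 0.1242]]
242 [[0.5449, -0.2062, 0.1253], [0.5469, -0.1992, 0.1246]]
243 [[0.5451, -0.2063, 0.1259], [0.547, -0.1992, 0.1253]]
205 [0.1238 0.1306 0.1285]
206 [0.1201 0.1244 0.1236]
207 [0.1194 0.1232 0.1207]
208 [0.1166 0.1184 0.1159]
209 [0.1138 0.1123 0.1121]
210 [ 0.0443 -0.0022 -0.0017]
```

jog_arm --deltas "0 0 -0.015 0 0 0 0; 0 0 -0.025 0 0 0 0; 0 0 -0.028 0 0 0 0; 0 0 -0.028 0 0 0 0"

```text
time: 4.35
tcp_pos: [0.5555, -0.2051, 0.0442]
tcp_rot: [0.083, 0.703, -0.082, 0.701]
wrist_force: [0.0, -0.4, -0.7]
finger_gap: 0.0002
```

jog_arm --deltas "0 0 -0.003 0 0 0 0; 0 0 -0.006 0 0 0 0; 0 0 -0.008 0 0 0 0; 0 0 -0.010 0 0 0 0; 0 0 -0.011 0 0 0 0; 0 0 -0.011 0 0 0 0"

```text
time: 4.95
tcp_pos: [0.5567, -0.2056, 0.0347]
tcp_rot: [0.082, 0.702, -0.083, 0.703]
wrist_force: [-2.0, 0.2, 5.1]
finger_gap: 0.0001
```

jog_arm --deltas "0 0 -0.001 0 0 0 0; 0 0 -0.002 0 0 0 0; 0 0 -0.0025 0 0 0 0; 0 0 -0.0025 0 0 0 0"

```text
time: 5.35
tcp_pos: [0.5567, -0.2056, 0.0332]
tcp_rot: [0.083, 0.702, -0.082, 0.703]
wrist_force: [-3.7, 0.8, 10.2]
finger_gap: 0.0002
```

jog_arm --deltas "0 0 -0.001 0 0 0 0; 0 0 -0.001 0 0 0 0"

```text
time: 5.55
tcp_pos: [0.5568, -0.2056, 0.033]
tcp_rot: [0.083, 0.702, -0.082, 0.703]
wrist_force: [-4.9, 1.5, 16.2]
finger_gap: -0.0001
```

The plunger is on its hard stop: TCP z is fixed at 0.033 while the force rises to 16 N. That also fixes the offset, since real tip height = reported z + 0.039. Next I lift, open and go over the cap.

jog_arm --deltas "0 0 0.03 0 0 0 0; 0 0 0.07 0 0 0 0.75; -0.0107 0.0892 0.07 0 0 0 0.75; -0.0107 0.0892 0.07 0 0 0 0.75; -0.0107 0.0892 0.07 0 0 0 0.75; -0.0107 0.0892 0.07 0 0 0 0.75; -0.0107 0.0892 0.07 0 0 0 0.75"

```text
time: 6.25
tcp_pos: [0.5455, -0.1174, 0.1007]
tcp_rot: [0.083, 0.702, -0.083, 0.702]
wrist_force: [-0.2, -0.3, 0.7]
finger_gap: 0.0643
```

```bash
python3 - <<'E'
from h import *
st()
s=snapshot("wrist");W=pts(s);np.savez("w3.npz",**s)
cv2.imwrite("pics/w3.png",cv2.resize(s["frame"][120:384,100:500],None,fx=2,fy=2)[:,:,::-1])
m=(abs(W[...,2]-.0862)<.006)&(np.hypot(W[...,0]-.545,W[...,1]+.116)<.03)
q=W[m];print("cap",len(q),q.mean(0),cv2.minEnclosingCircle(q[:,:2].astype(np.float32)*1000))
for n in("top",):
    s=snapshot(n);W=pts(s)
    m=(W[...,2]>.06)&(W[...,2]<.095)&(np.hypot(W[...,0]-.556,W[...,1]+.205)<.025);q=W[m]
    print(n,"plunger",len(q),np.median(q,0))
E
```

```text
t 6.25 tcp [ 0.5455 -0.1174  0.1007] psi 1.3355864121492222 down [-0.0002 -0.0008 -1.    ] j [-0.1532  0.3921  0.3693  1.9269 -0.1827  0.8549  1.6466] F [-0.1612 -0.3499  0.6965] M [-0.0495 -0.0513 -0.0216] gap 0.06426092592984796
cap 2192 [ 0.5452 -0.1148  0.0862] ((546.6015014648438, -115.21587371826172), 17.868873596191406)
top plunger 44 [ 0.553  -0.2124  0.0819]
```

View pics/w3.png

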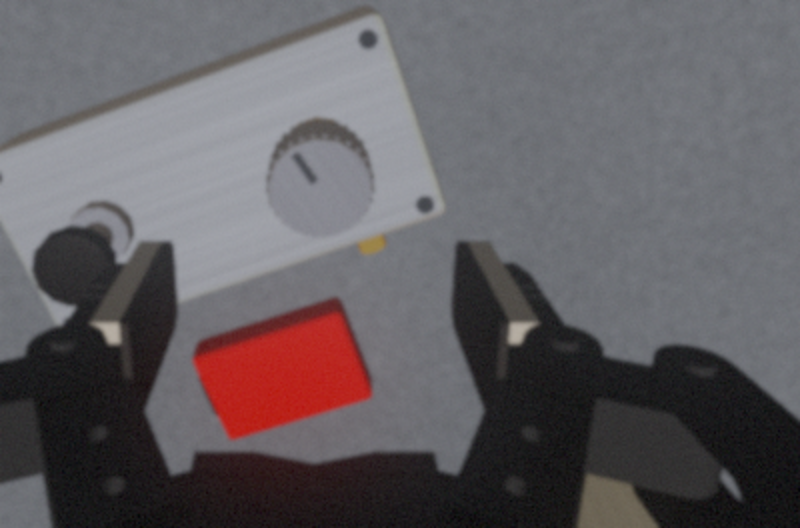

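The plunger is back up at z 0.082. The rib runs from the cap centre (320,187) to (298,155) in the crop, and the cap lies centred between the jaws. Next I descend and grip.

jog_arm --deltas "0 0 -0.04 0 0 0 0.7; 0 0 -0.06 0 0 0 0.7; 0 0 -0.075 0 0 0 0.7; 0 0 -0.082 0 0 0 0.7; 0 0 -0.0865 0 0 0 0.7; 0 0 -0.0865 0 0 0 0.7"

```text
time: 6.95
tcp_pos: [0.5457, -0.1167, 0.0143]
tcp_rot: [0.083, 0.702, -0.083, 0.702]
wrist_force: [-0.1, -0.0, 0.7]
finger_gap: 0.0599
```

```bash
python3 - <<'E'
from h import *
st()
s=dict(np.load("w3.npz"));W=pts(s);g=cv2.cvtColor(s["frame"],cv2.COLOR_RGB2GRAY)
c=np.array([.5458,-.1152])
d=np.hypot(W[...,0]-c[0],W[...,1]-c[1]);m=(abs(W[...,2]-.0862)<.006)&(d<.0145)
t=np.percentile(g[m],50)-30;q=W[m&(g<t)];v=(q.mean(0)[:2]-c)
print(len(q),q.mean(0),"rib angle",np.arctan2(v[1],v[0]),"len",np.hypot(*v))
vv=np.linalg.svd(q[:,:2]-q[:,:2].mean(0))[2][0];print("axis",np.arctan2(vv[1],vv[0]))
E
```

```text
t 6.95 tcp [ 0.5457 -0.1167  0.0143] psi 1.336091767276461 down [-0.0002 -0.0001 -1.    ] j [-0.1106  0.5157  0.321   1.9836 -0.2497  0.68    1.7028] F [-0.1238 -0.0078  0.7238] M [ 0.0345  0.0227 -0.0125] gap 0.059918588776327
57 [ 0.5381 -0.118   0.0877] rib angle -2.7925688060857103 len 0.0082280258160433
axis 0.36041723903451917
```

The rib points at −2.79 rad in the world. If the rib lies along box +x when bottomed, the cap stands about 3.37 rad from the bottom, which is in the stated range. Now I grip.

jog_arm --deltas "0 0 0 0 0 0 0; 0 0 0 0 0 0 0; 0 0 0 0 0 0 0; 0 0 0 0 0 0 0; 0 0 0 0 0 0 0; 0 0 0 0 0 0 0"

```text
time: 7.55
tcp_pos: [0.5465, -0.1157, 0.0154]
tcp_rot: [0.083, 0.702, -0.082, 0.703]
wrist_force: [-0.6, 3.0, 6.0]
finger_gap: 0.0327
```

```bash
python3 - <<'E'
from h import *
st()
W=snapshot("wrist");cv2.imwrite("pics/w4.png",cv2.resize(W["frame"][120:384,100:420],None,fx=2,fy=2)[:,:,::-1])
E
```

```text
t 7.55 tcp [ 0.5465 -0.1157  0.0154] psi 1.3374278906074955 down [ 0.0017  0.0006 -1.    ] j [-0.1118  0.5138  0.3205  1.983  -0.25    0.6806  1.7027] F [-0.5673  3.0052  5.9792] M [ 0.3368  0.1446 -0.0252] gap 0.03266106074241828
```

View pics/w4.png

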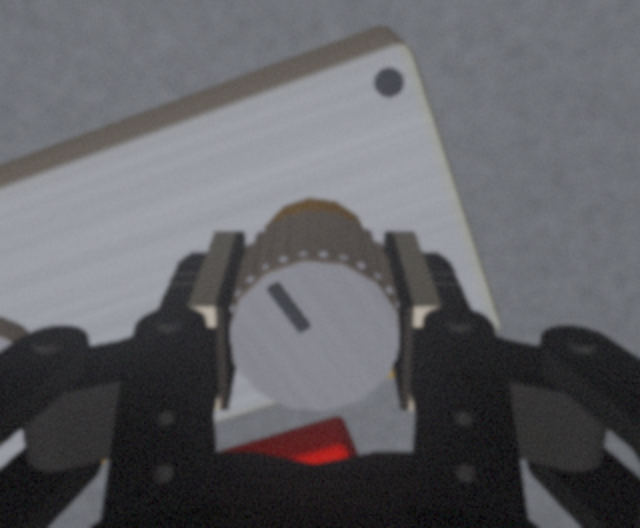

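The cap is gripped squarely: the pads are at (215,300) and (410,300) in the crop, and the rib runs from (272,287) to (305,328). Now I screw clockwise.

jog_arm --deltas "0 0 0 0 0 -0.14 0; 0 0 0 0 0 -0.28 0; 0 0 0 0 0 -0.42 0; 0 0 0 0 0 -0.56 0; 0 0 0 0 0 -0.70 0; 0 0 0 0 0 -0.84 0; 0 0 0 0 0 -0.98 0; 0 0 0 0 0 -1.12 0; 0 0 0 0 0 -1.26 0; 0 0 0 0 0 -1.40 0"

```text
time: 8.6
tcp_pos: [0.5462, -0.1158, 0.0146]
tcp_rot: [0.517, 0.482, -0.516, 0.483]
wrist_force: [1.2, 0.2, -1.5]
finger_gap: 0.0326
```

```bash
python3 -c "
from h import *
st()"
```

```text
t 8.6 tcp [ 0.5462 -0.1158  0.0146] psi -0.06776776832109552 down [ 0.0012 -0.     -1.    ] j [-0.3822  0.5945  0.697   1.9985 -0.5593  0.745   0.5872] F [ 1.2189  0.1593 -1.4583] M [ 0.11   -0.1303  0.0846] gap 0.03257986513100329
```

jog_arm --deltas "0 0 -0.0001 0 0 -0.14 0; 0 0 -0.0002 0 0 -0.28 0; 0 0 -0.0003 0 0 -0.42 0; 0 0 -0.0005 0 0 -0.56 0; 0 0 -0.0006 0 0 -0.70 0; 0 0 -0.0006 0 0 -0.75 0"

```text
time: 9.2
tcp_pos: [0.5461, -0.1158, 0.014]
tcp_rot: [0.657, 0.261, -0.657, 0.261]
wrist_force: [0.6, -0.0, 1.0]
finger_gap: 0.0327
```

```bash
python3 -c "
from h import *
st()"
```

```text
t 9.2 tcp [ 0.5461 -0.1158  0.014 ] psi -0.8154589538017037 down [ 0.0006 -0.0003 -1.    ] j [-0.5053  0.6734  0.8907  2.0047 -0.728   0.8162 -0.0047] F [ 0.5902 -0.0396  1.047 ] M [ 0.1634 -0.0519  0.0618] gap 0.03267826955680809
```

jog_arm --deltas "0 0 -0.0001 0 0 -0.12 0; 0 0 -0.0002 0 0 -0.24 0; 0 0 -0.0003 0 0 -0.36 0; 0 0 -0.0004 0 0 -0.45 0; 0 0 -0.0004 0 0 -0.45 0"

```text
time: 9.7
tcp_pos: [0.5461, -0.1157, 0.0136]
tcp_rot: [0.699, 0.109, -0.699, 0.109]
wrist_force: [1.2, 1.4, 2.3]
finger_gap: 0.0327
```

```bash
python3 -c "
from h import *
st()"
```

```text
t 9.7 tcp [ 0.5461 -0.1157  0.0136] psi -1.262152376493319 down [ 0.0004 -0.0001 -1.    ] j [-0.5662  0.7327  0.999   2.0076 -0.8245  0.8728 -0.3639] F [1.2055 1.4045 2.317 ] M [ 0.3516 -0.0822 -0.0553] gap 0.032715960198920924
```

jog_arm --deltas "0 0 -0.0001 0 0 -0.12 0; 0 0 -0.0002 0 0 -0.24 0; 0 0 -0.0003 0 0 -0.36 0; 0 0 -0.0004 0 0 -0.48 0; 0 0 -0.0005 0 0 -0.55 0; 0 0 -0.0005 0 0 -0.55 0"

```text
time: 10.3
tcp_pos: [0.5462, -0.1156, 0.0131]
tcp_rot: [0.702, -0.084, -0.702, -0.085]
wrist_force: [0.0, 3.1, 3.2]
finger_gap: 0.0328
```

```bash
python3 -c "
from h import *
st()"
```

```text
t 10.3 tcp [ 0.5462 -0.1156  0.0131] psi -1.8105912598325757 down [ 0.0005  0.0005 -1.    ] j [-0.6243  0.8133  1.1186  2.0102 -0.9314  0.9527 -0.8177] F [0.0159 3.0688 3.1826] M [ 0.5258 -0.1915 -0.0599] gap 0.032783087830898866
```

jog_arm --deltas "0 0 -0.0001 0 0 -0.05 0; 0 0 -0.0001 0 0 -0.10 0; 0 0 -0.0001 0 0 -0.10 0"

```text
time: 10.6
tcp_pos: [0.5461, -0.1156, 0.013]
tcp_rot: [0.697, -0.119, -0.697, -0.12]
wrist_force: [1.4, 1.6, 2.7]
finger_gap: 0.0321
```

```bash
python3 -c "
from h import *
st()"
```

```text
t 10.6 tcp [ 0.5461 -0.1156  0.013 ] psi -1.9101741808805086 down [ 0.0007  0.0009 -1.    ] j [-0.6314  0.8258  1.1352  2.0107 -0.9466  0.9654 -0.904 ] F [1.356  1.6157 2.7465] M [ 0.5261 -0.2068 -0.0574] gap 0.03214783048413009
```

jog_arm --deltas "0 0 0 0 0 -0.04 0; 0 0 -0.0001 0 0 -0.08 0; 0 0 -0.0001 0 0 -0.08 0"

```text
time: 10.9
tcp_pos: [0.5462, -0.1156, 0.0129]
tcp_rot: [0.692, -0.147, -0.691, -0.148]
wrist_force: [0.9, 2.7, 2.7]
finger_gap: 0.0326
```

```bash
python3 -c "
from h import *
st()"
```

```text
t 10.9 tcp [ 0.5462 -0.1156  0.0129] psi -1.9901846413155977 down [ 0.0008  0.001  -1.    ] j [-0.6364  0.8352  1.1472  2.011  -0.9575  0.9749 -0.9747] F [0.9055 2.6692 2.7094] M [ 0.7063 -0.254  -0.0897] gap 0.03260212990179763
```

jog_arm --deltas "0 0 0 0 0 -0.04 0; 0 0 0 0 0 -0.06 0; 0 0 0 0 0 -0.06 0"

```text
time: 11.2
tcp_pos: [0.5462, -0.1156, 0.0129]
tcp_rot: [0.687, -0.168, -0.687, -0.168]
wrist_force: [2.2, 4.5, 3.6]
finger_gap: 0.0325
```

```bash
python3 -c "
from h import *
st()"
```

```text
t 11.2 tcp [ 0.5462 -0.1156  0.0129] psi -2.050133634206377 down [ 0.0005  0.0006 -1.    ] j [-0.64    0.8418  1.1554  2.011  -0.9643  0.9813 -1.0289] F [2.2279 4.4935 3.6463] M [ 0.8441 -0.3802  0.278 ] gap 0.032544168936098856
```

jog_arm --deltas "0 0 0 0 0 -0.03 0; 0 0 0 0 0 -0.03 0"

```text
time: 11.4
tcp_pos: [0.5461, -0.1156, 0.0129]
tcp_rot: [0.684, -0.178, -0.684, -0.178]
wrist_force: [3.1, 3.9, 4.8]
finger_gap: 0.0329
```

```bash
python3 -c "
from h import *
st()"
```

```text
t 11.4 tcp [ 0.5461 -0.1156  0.0129] psi -2.08047168747774 down [ 0.0002  0.0002 -1.    ] j [-0.6418  0.845   1.1594  2.0109 -0.9672  0.9844 -1.0568] F [3.1376 3.9407 4.7894] M [ 0.9236 -0.4451  0.7372] gap 0.0328657303268501
```

jog_arm --deltas "0 0 0 0 0 -0.03 0; 0 0 0 0 0 -0.03 0"

```text
time: 11.6
tcp_pos: [0.5461, -0.1157, 0.0128]
tcp_rot: [0.682, -0.189, -0.682, -0.189]
wrist_force: [2.5, 5.0, 5.2]
finger_gap: 0.0324
```

```bash
python3 - <<'E'
from h import *
st()
s=snapshot("wrist");np.savez("w5.npz",**s);cv2.imwrite("pics/w5.png",cv2.resize(s["frame"][180:384,150:370],None,fx=3,fy=2.5)[:,:,::-1])
E
```

```text
t 11.6 tcp [ 0.5461 -0.1157  0.0128] psi -2.1104890046096294 down [ 0. -0. -1.] j [-0.6433  0.848   1.163   2.0109 -0.9701  0.9873 -1.0844] F [2.4971 4.9946 5.2357] M [ 0.9935 -0.4945  1.3649] gap 0.03240162845453636
```

The hard stop is found: the torque rises linearly, 0.28, 0.74 and 1.36 N m at ψ = −2.050, −2.080 and −2.110. Extrapolated back, contact is at ψ ≈ −2.03. I'll unwind in small steps to see whether anything slipped.

jog_arm --deltas "0 0 0 0 0 0.04 0; 0 0 0 0 0 0.04 0"

```text
time: 11.85
tcp_pos: [0.5461, -0.1156, 0.0129]
tcp_rot: [0.685, -0.175, -0.685, -0.176]
wrist_force: [2.4, 5.5, 3.8]
finger_gap: 0.0327
```

```bash
python3 -c "
from h import *
st()"
```

```text
t 11.85 tcp [ 0.5461 -0.1156  0.0129] psi -2.0728742949651138 down [ 0.001   0.0009 -1.    ] j [-0.6397  0.8413  1.1549  2.0113 -0.9645  0.9808 -1.0513] F [2.4337 5.4881 3.8476] M [ 1.0881 -0.5891  0.7344] gap 0.03268895162770544
```

jog_arm --deltas "0 0 0 0 0 0.03 0; 0 0 0 0 0 0.03 0"

```text
time: 12.05
tcp_pos: [0.5462, -0.1156, 0.0129]
tcp_rot: [0.688, -0.166, -0.687, -0.167]
wrist_force: [3.3, 5.2, 4.3]
finger_gap: 0.0329
```

```bash
python3 -c "
from h import *
st()"
```

```text
t 12.05 tcp [ 0.5462 -0.1156  0.0129] psi -2.045316282308951 down [ 0.0015  0.0013 -1.    ] j [-0.637   0.8366  1.1492  2.0115 -0.9602  0.9761 -1.0272] F [3.3237 5.1804 4.2924] M [ 1.1152 -0.6079  0.2372] gap 0.03287989385612691
```

View pics/w5.png

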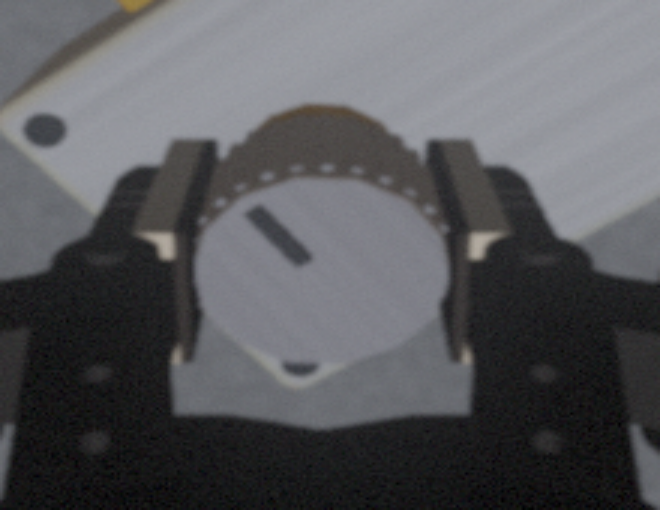

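There was no slip: unwinding follows the same curve (0.73 N m at −2.073, 0.24 at −2.045), so bottom is at ψ = −2.03. The rib, from (252,212) to (305,262) in the picture, sits as it did in the hand at the start. Target ψ is −0.459, a turn of +1.586.

jog_arm --deltas "0 0 0.0001 0 0 0.14 0; 0 0 0.0002 0 0 0.28 0; 0 0 0.0003 0 0 0.42 0; 0 0 0.0004 0 0 0.56 0; 0 0 0.0006 0 0 0.70 0; 0 0 0.0007 0 0 0.84 0; 0 0 0.0008 0 0 0.98 0; 0 0 0.0009 0 0 1.12 0; 0 0 0.001 0 0 1.26 0; 0 0 0.001 0 0 1.36 0"

```text
time: 13.05
tcp_pos: [0.5462, -0.1158, 0.0139]
tcp_rot: [0.639, 0.304, -0.638, 0.304]
wrist_force: [1.7, 4.5, 5.5]
finger_gap: 0.0325
```

jog_arm --deltas "0 0 0.0001 0 0 0.12 0; 0 0 0.0002 0 0 0.2 0; 0 0 0.0002 0 0 0.226 0; 0 0 0.0002 0 0 0.226 0; 0 0 0.0002 0 0 0.226 0"

```text
time: 13.55
tcp_pos: [0.5462, -0.1158, 0.0141]
tcp_rot: [0.602, 0.373, -0.6, 0.373]
wrist_force: [2.7, 5.5, 5.9]
finger_gap: 0.0325
```

```bash
python3 -c "
from h import *
st()"
```

```text
t 13.55 tcp [ 0.5462 -0.1158  0.0141] psi -0.46026668568856055 down [ 0.0017  0.0008 -1.    ] j [-0.4364  0.6249  0.7804  2.0019 -0.6338  0.7711  0.2643] F [2.7125 5.4717 5.865 ] M [ 1.0789 -0.491   0.0551] gap 0.032487061112211606
```

ψ is −0.460, a back-off of 1.57 rad. As a last check I measure the rib angle in the wrist view, the plunger and the bystanders.

```bash
python3 - <<'E'
from h import *
def rib(s,zc):
    W=pts(s);g=cv2.cvtColor(s["frame"],cv2.COLOR_RGB2GRAY)
    m=(abs(W[...,2]-zc)<.005)&(np.hypot(W[...,0]-.5458,W[...,1]+.1155)<.0145)
    q=W[m&(g<np.percentile(g[m],50)-30)][:,:2]
    v=np.linalg.svd(q-q.mean(0))[2][0]
    if v@(q.mean(0)-[.5458,-.1155])<0:v=-v
    return len(q),np.arctan2(v[1],v[0]),np.median(W[m][:,2])
s=snapshot("wrist");print("bottom",rib(dict(np.load("w5.npz")),.084),"now",rib(s,.0853))
t=snapshot("top");d=np.load("s0.npz")
diff=cv2.absdiff(t["frame"],d["framet"]).max(2)
cv2.imwrite("pics/end.png",np.hstack([t["frame"][120:270,80:420]])[:,:,::-1].repeat(2,0).repeat(2,1))
sd=snapshot("side");W=pts(sd);m=(np.hypot(W[...,0]-.556,W[...,1]+.205)<.018)&(W[...,2]>.06)&(W[...,2]<.1);print("plunger",np.percentile(W[m][:,2],[50,90]))
for n,a,b in(("top",t["frame"],d["framet"]),("side",sd["frame"],d["frames"])):
    for c,f in(("red",lambda x:(x[...,0]>150)&(x[...,1]<60)),("brass",lambda x:(x[...,0]>140)&(x[...,2]<70)&(x[...,1]>95)&(x[...,1]<160))):
        o=[]
        for x in(b,a):
            k,l,ss,cc=cv2.connectedComponentsWithStats(f(x.astype(int)).astype(np.uint8));o.append([(np.round(cc[i],1).tolist()) for i in range(1,k) if ss[i,4]>12])
        print(n,c,o)
st()
E
```

```text
bottom (173, np.float64(0.09747128735288023), np.float64(0.08351173160169116)) now (182, np.float64(1.6941354251158953), np.float64(0.08481921382971735))
plunger [0.07930105 0.08190982]
top red [[[152.6, 144.5], [282.6, 155.4], [164.8, 231.9]], [[152.7, 144.3], [289.9, 152.2], [155.2, 232.9]]]
top brass [[[287.3, 59.1], [281.6, 242.2]], [[286.9, 59.7], [13.5, 240.0], [281.5, 242.3]]]
side red [[[274.0, 228.8]], [[275.1, 229.5]]]
side brass [[[216.0, 93.0], [291.7, 169.9], [360.7, 220.2]], [[190.0, 93.0], [291.8, 170.0], [361.2, 220.9]]]
t 13.7 tcp [ 0.5462 -0.1158  0.0141] psi -0.4601072368662846 down [ 0.0017  0.0008 -1.    ] j [-0.4366  0.625   0.7805  2.0019 -0.6338  0.7712  0.2643] F [2.7063 4.2612 5.1456] M [ 1.038  -0.4976  0.0456] gap 0.03241324335515034
```

View pics/end.png

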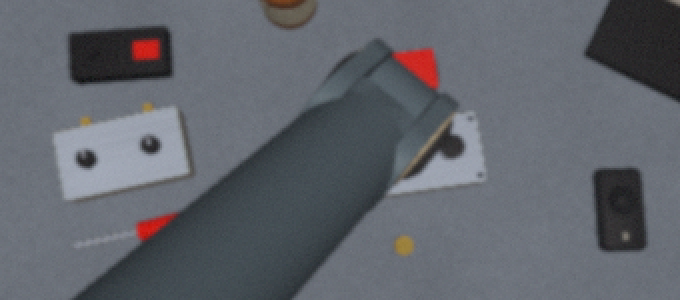

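The arm hides parts of the red programmer (415,65) and the screwdriver (158,227). The nut, attenuator, mouse and adapter are where they were. The rib is at 1.694 rad in the world, which is 1.578 from box +x. I'll hand it in.

```bash
python3 -c "
from h import *
r.job_done(); st()"
```

```text
the job is handed in; nothing more can be done
the job is handed in; nothing more can be done
```

I finished the job and handed it in at about 13.7 s: plunger pressed and released, cap bottomed and backed off a quarter turn, and still gripped.

- **Plunger:** I pressed it with the shut fingers to its hard stop, where the height stayed fixed while the force rose to 16 N. After I lifted off it was back up, at z 0.082 in both the top and side views.
- **Cap:** In one grasp I turned it about 3.37 rad clockwise to the stop. Torque rose the same way going in and coming out, so the pads did not slip. I then backed off 1.570 rad by the arm's own readings.
- **Cap check by camera:** The index rib now stands 1.578 rad from the box's +x. Compared with the picture at the bottom, the turn reads 1.597, because that picture was taken while the cap was pressed hard against the stop and carries image noise. The cap top is at z 0.085, as expected.
- **Bystanders:** The spare nut, attenuator, mouse and adapter were not disturbed. In the last top view the arm partly hides the programmer and screwdriver. In the side view the programmer's centre reads within about 1 pixel of where it began.

**Height error:** The reported tool height is about 39 mm lower than the real fingertips. My first press stopped in the air because of this. I found it in the camera pictures, confirmed it at the plunger's stop, and corrected for it from then on.

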